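# Close the cold drum's shutter with its folding crank

## Task

One of the two white cold drums has a round grey metal wheel on top with a folding crank, and its loading port is still open. Swing the folded crank out anticlockwise (seen from above) as far as it goes, so that it latches pointing straight out from the wheel, and only then turn the wheel with it clockwise as far as it goes, which brings the shutter over the port. Leave the crank out and latched, and let go.

Things in the scene. Friction and masses are not known exactly. Their poses are not given: they have to be found in the camera images.
- drum_axis (a point): Centre of the wheel's upper face (grey metal, 124 mm across), 104 mm above the table. It lies on a fixed white drum (190 mm across, 85 tall); the like drum with only a ball on its lid is not meant. Axes are the drum's, z up, not turning with the wheel. In them the crank's upright pivot is at x 45, y 0 mm (wheel at 0), the port at x -77, y 0, a steel post (10 mm, top 114 mm up) at x 70, y 9.
- crank_knob (a point): Centre of the black upright knob on the crank's free end: 22 mm across, 42 tall, from 114 to 156 mm above the table, this point at 135. It spins freely on its pin, so a gripper holding it need not turn. 65 mm from the crank's pivot; with the crank out, 110 mm from the wheel's axis. The crank arm below it is a flat steel bar 14 mm wide, its top 114 mm above the table.
- crank (a joint): Crank angle about its upright pivot on the wheel, rad, growing anticlockwise from above. 0 = folded over the wheel, arm 135 degrees clockwise of the outward line (wheel axis to pivot); 2.356 = at its stop, straight out. Past about 2.24 a spring tongue snaps up behind its tail: it cannot fold back (0.12 rad play). Takes 1 to 3 N at the knob. Starts at 0 to 0.2.
- wheel (a joint): Wheel angle, rad, growing clockwise from above. 0 = parked at a stop, port open (the start); 1.745 (100 degrees) = other stop, dark steel shutter paddle over the port. With the crank folded its tail bears on the drum's steel post and the wheel cannot turn. Takes 2 to 4 N at the knob with the crank out, and stays where it is left.
There are look-alikes about, which are no part of the job. Leave any green look-alike of the part that bears drum_axis alone.

How it is judged:
By the outcome, as a careful person would: the job done as asked, in the order asked, and still so for the second after the job is handed in, with the robot touching nothing.
It also fails if it takes over 45 s, if anything falls off the work surface, if the arm or the gripper's body presses on something with over 40 N, if the wrist force passes 120 N, or if a joint passes its speed limit or range.

## Robot

A 6-joint arm with a two-finger parallel gripper is mounted at the origin on the work surface. World frame = base frame: x ahead of the robot, y to its left, z up, the work surface at z = 0. Lengths are in m, angles in rad, forces in N, time in s.
With the tool pointing down it reaches from about 0.375 to 0.75 m from the base axis. Payload 9 kg.
Tool frame: the origin (TCP) lies between the finger pads; the fingertips stand 22 mm ahead of it and the grasp point (between the pads) lies 3 mm ahead of it; z points along the fingers, y is the line along which they close (so a half turn about z gives the same grasp; the last joint's range is limited). The gripper opens to 85 mm and grips with 20 to 120 N. Pads are 22 mm wide; open, the fingers measure 114 mm over their backs; the gripper's body (76 mm by 85 mm) begins 54 mm behind the grasp point. The pads swing forward as they close: fully open they stand 13 mm farther back than shut.
Start: joints at [-1.565, 0.104, 0.097, 1.564, 0, 1.353], TCP at [0.133, -0.585, 0.253] pointing down, gripper open.
Joint ranges: [-2.99, 2.99], [-0.84, 1.86], [-1.1, 1.16], [-1.84, 2.11], [-1.51, 1.56], [-3.14, 3.14]. Speed limits (rad/s): [2.22, 2.22, 2.57, 3.14, 3.14, 3.14].

## Interface

Orientations are given as a unit quaternion [x, y, z, w].
In Python, from rig import manip gives the robot as it stands.
- The arm moves only by the tool step_arm, never from a script. Its arguments are lists of equal length, an entry for each row: "hand": the finger opening in m, from 0 to 0.0854; "delta_pos": the shift along the tool's x, y, z in m, a list of three; "delta_rot": the turn, a rotation vector about the tool's x, y, z in rad, a list of three. A call has 1 to 20 rows; each row is the pose to reach, as a shift and turn from the pose commanded when the call began, along the tool's axes at that moment; what a row does not reach only later rows make up. A row lasts 1/12 s, in which the tool goes at most 41.7 mm and 7.16 degrees, less where a joint would pass 70% of its speed; a pose out of reach is approached as far as the arm can. A call with a gripper value outside its range is refused whole. The fingers move at their own pace and stop on an object; "force" is the grip in N (left out, the last holds). Time passes only in rows, so rows that repeat a pose let the fingers close. It gives the time, the measured TCP pose, the force, the opening and the grip force at its end, in the units of the state.
- manip.get_obs(): the state, without advancing time (a new reading comes with each control period).
- manip.snapshot(name): name is "scene" or "top" or "wrist"; returns a dict with "frame" (480x640x3 uint8, blue, green, red), "range_z" (480x640 float32, m along the optical axis (not along the pixel's ray), 0 where there is no reading), "vertical_fov" (degrees; the focal length in pixels is half the picture's height over the tangent of half this angle, whatever the lens; pixels are square), "cx", "cy" (the principal point, pixels), "xyz" and "orientation" of the camera in the world. Camera axes: x right, y up, looking along -z (the intrinsics and any distortion apply to the point x, -y, -z); pixel columns grow to the right and rows downward; lengths in m; the calibration is good to about 2 mm. A picture is of the moment at which its call begins.
- manip.finish_job(): hands the job in; it is judged then, once.
Trained networks look in a picture, given as the dict that the camera call returned (one of the last four; its "shot" number tells which), for a name from the list of things; names that differ only in an ending like _2 or _b are one class to them, and where a whole thing is asked for, a point or a joint stands for the part that bears it (a point fixed in the world has none). Each returns a list of dicts, best first, with "confidence" (0 to 1); they miss things now and then, are a little off and sometimes report something else, mostly with a low value. They report only what shows in the picture. A call takes as long as a camera call. They do not tell look-alikes from the thing itself.
- manip.search_frame(thing, picture): "point" ([column, row] in pixels, amid what is visible of it).
- manip.outline_of(thing, picture): "pixels" (480x640 bool, what is visible of it) and "point" ([column, row] in pixels, amid what is visible of it).
- manip.tip_of(thing, picture): "point" ([column, row] in pixels: a listed point, or the origin of a listed thing).
The state is a dict: "clock": time; "joint_positions": joint angles; "joint_velocities": joint speeds; "tau": joint torques, N m; "ee_pos": TCP position; "tool_rot": TCP orientation; "ft_force": force on the tool from outside, world axes, zero at the start; "wrist_torque": the same for the moment, N m; "gripper_width": opening from 0.0 (shut) to 1.0 (fully open); "grasp_force": force on a finger pad.
Only numpy, scipy, OpenCV 4.12 (cv2) and the standard library are available. Lean on these libraries where they do the work, as an engineer would, in place of code of your own. Each camera call takes 0.05 s, during which the arm holds its last target. There are 200 camera calls.

## Working session

There is one attempt and no reset: what is moved stays moved. The work goes in short steps, Python scripts to look and compute and a tool call to move; the robot and the scene stay as the last step left them, time stands still between calls to the robot, and variables do not carry over. Pictures are saved under pics/ and viewed, at most 10 in all, crops included, and the job is handed in when it is done.

Besides the shell and the picture viewer there is one more tool, called by a JSON object that holds its "name" and its "arguments". step_arm: Moves the arm, as the interface text tells. Its arguments: {"type":"object","properties":{"hand":{"type":"array"},"delta_pos":{"type":"array"},"delta_rot":{"type":"array"},"force":{"type":"number"}},"required":["hand","delta_pos","delta_rot"]}

```bash
mkdir -p pics; cat > h.py <<'E'
import numpy as np, cv2
from scipy.spatial.transform import Rotation as R
from rig import manip
def f(p): return 240/np.tan(np.radians(p['vertical_fov'])/2)
def ray(p,uv):
    d=np.array([(uv[0]-p['cx'])/f(p),-(uv[1]-p['cy'])/f(p),-1.0])
    return R.from_quat(p['orientation']).apply(d)
def atz(p,uv,z):
    d=ray(p,uv); c=np.array(p['xyz']); return c+d*(z-c[2])/d[2]
def dep(p,uv):
    return np.array(p['xyz'])+ray(p,uv)*p['range_z'][int(uv[1]),int(uv[0])]
E
python3 - <<'E'
from h import *
print({k:np.round(v,3) for k,v in manip.get_obs().items()})
for n in ('scene','top'):
    p=manip.snapshot(n); cv2.imwrite(f'pics/{n}0.png',p['frame'])
    print(n,p['vertical_fov'],p['cx'],p['cy'],np.round(p['xyz'],3),np.round(p['orientation'],3),[k for k in p])
    for t,z in (('drum_axis',.104),('crank_knob',.135)):
        for d in manip.tip_of(t,p): print(t,np.round(d['point']),round(d['confidence'],2),np.round(atz(p,d['point'],z),3),np.round(dep(p,d['point']),3))
E
```

```text
{'clock': np.float64(0.0), 'joint_positions': array([-1.565,  0.105,  0.096,  1.564,  0.   ,  1.353]), 'joint_velocities': array([-0.   ,  0.001, -0.001, -0.001, -0.   , -0.001]), 'tau': array([ 5.0000e-03, -5.5693e+01,  5.0365e+01,  1.7000e-02, -0.0000e+00,
        0.0000e+00]), 'ee_pos': array([ 0.133, -0.585,  0.253]), 'tool_rot': array([ 0.994,  0.112,  0.   , -0.001]), 'ft_force': array([ 0.814,  0.616, -0.144]), 'wrist_torque': array([-0.037,  0.002, -0.007]), 'grasp_force': np.float64(0.0), 'gripper_width': np.float64(0.999)}
scene 48.531593635431555 314.72308448540804 236.11244712095115 [ 1.187 -0.366  0.698] [0.337 0.232 0.53  0.743] ['frame', 'range_z', 'vertical_fov', 'cx', 'cy', 'xyz', 'orientation', 'shot']
drum_axis [301. 230.] 0.73 [ 0.54  -0.157  0.104] [ 0.542 -0.157  0.106]
drum_axis [128. 254.] 0.72 [ 0.508 -0.437  0.104] [ 0.507 -0.437  0.104]
crank_knob [289. 235.] 0.92 [ 0.578 -0.189  0.135] [ 0.594 -0.194  0.15 ]
crank_knob [100. 257.] 0.68 [ 0.536 -0.474  0.135] [ 0.551 -0.472  0.149]
top 42.50883834501386 323.1559227922652 229.8775538054257 [ 0.377 -0.119  1.18 ] [ 0.053 -0.064 -0.697  0.712] ['frame', 'range_z', 'vertical_fov', 'cx', 'cy', 'xyz', 'orientation', 'shot']
drum_axis [497. 255.] 0.93 [ 0.519 -0.441  0.104] [ 0.519 -0.44   0.108]
crank_knob [354. 215.] 0.63 [ 0.578 -0.186  0.135] [ 0.575 -0.185  0.152]
crank_knob [523. 238.] 0.56 [ 0.546 -0.477  0.135] [ 0.542 -0.469  0.158]
```

View pics/scene0.png

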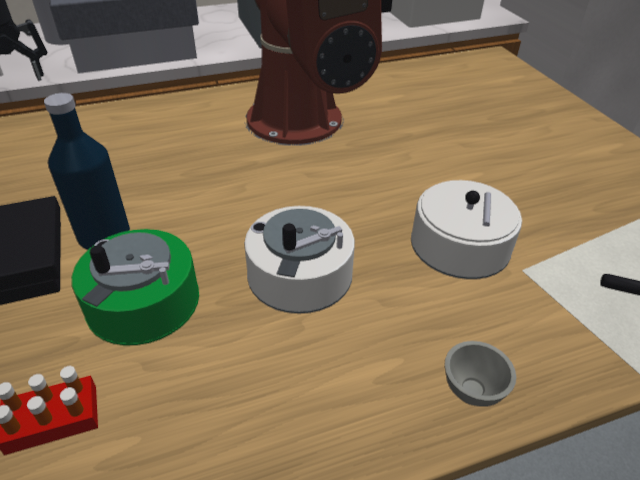

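View pics/top0.png

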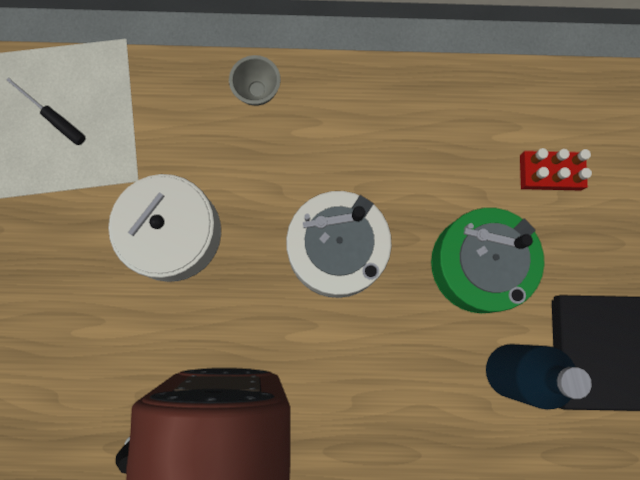

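The meant drum is the middle white one: wheel at (339,240) in the top view, knob (358,213), pivot about (322,222) and port (371,271). The green one on the right is the look-alike, and the left white drum has only a ball and a bar on its lid.

```bash
cat > m.py <<'E'
from h import *
def cloud(p):
    v,u=np.mgrid[0:480,0:640]; r=p['range_z']
    d=np.stack([(u-p['cx'])/f(p),-(v-p['cy'])/f(p),-np.ones_like(r)],-1)*r[...,None]
    return R.from_quat(p['orientation']).apply(d.reshape(-1,3)).reshape(480,640,3)+p['xyz']
E
python3 - <<'E'
from m import *
for n in ('scene','top'):
    p=manip.snapshot(n); c=cloud(p); ok=(p['range_z']>0)&(np.hypot(c[...,0]-.535,c[...,1]+.157)<.13)
    k=ok&(c[...,2]>.147)&(c[...,2]<.165); print(n,'knobtop',k.sum(),np.round(c[k].mean(0),4))
    # wheel and drum outline: lid pts
    l=ok&(c[...,2]>.06); q=c[l]
    (cc,r)=cv2.minEnclosingCircle(q[(q[:,2]>.078)&(q[:,2]<.092)][:,:2].astype(np.float32)); print('lid circ',np.round(cc,4),r)
    w=ok&(c[...,2]>.099)&(c[...,2]<.109); (cc,r)=cv2.minEnclosingCircle(c[w][:,:2].astype(np.float32)); print('wheel',np.round(cc,4),r)
    im=p['frame'][150:320,230:400] if n=='top' else p['frame'][190:320,230:370]
    if n=='top':
        for uv,z in (((371,271),.09),((321.5,222),.11),((307,218),.114),((339,240),.104),((358,213),.15)): print(uv,np.round(atz(p,uv,z),4))
    cv2.imwrite(f'pics/{n}c.png',cv2.resize(im,None,fx=4,fy=4,interpolation=cv2.INTER_CUBIC)[:600])
E
```

```text
scene knobtop 145 [ 0.5868 -0.1921  0.1539]
lid circ [ 0.5423 -0.159 ] 0.09656752645969391
wheel [ 0.5459 -0.1554] 0.06841495633125305
top knobtop 129 [ 0.5805 -0.1923  0.1558]
lid circ [ 0.5399 -0.1619] 0.09506805986166
wheel [ 0.5418 -0.159 ] 0.06532979756593704
(371, 271) [ 0.4869 -0.2199  0.09  ]
(321.5, 222) [ 0.5695 -0.1301  0.11  ]
(307, 218) [ 0.5754 -0.1044  0.114 ]
(339, 240) [ 0.5391 -0.1617  0.104 ]
(358, 213) [ 0.5793 -0.1914  0.15  ]
```

View pics/topc.png

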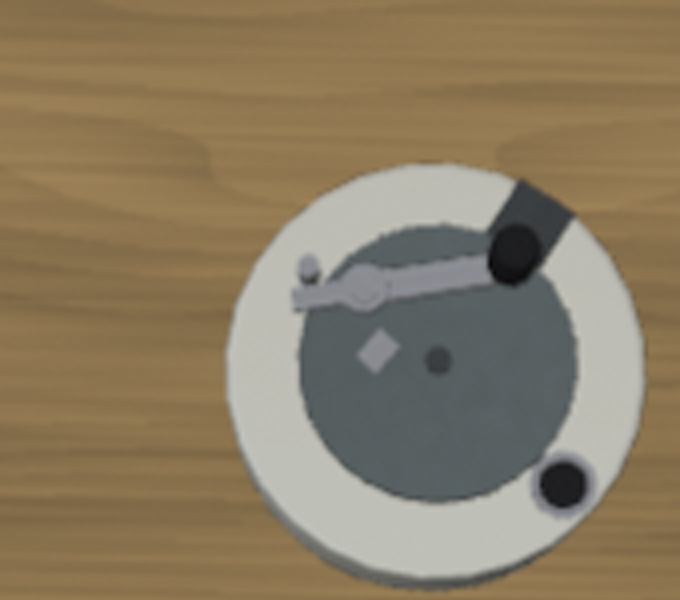

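```bash
cat >> m.py <<'E'
def todelta(ts):
    o=manip.get_obs(); r=R.from_quat(o['tool_rot']); 
    return np.round(r.inv().apply(np.atleast_2d(ts)-o['ee_pos']),3).tolist()
E
python3 - <<'E'
from m import *
p=manip.snapshot('scene'); c=cloud(p); s=c[90:250,45:130]; k=(s[...,0]>.1)&(s[...,0]<.5)&(s[...,2]>.12)&(s[...,1]>-.7)
print('bottle',s[k].max(0),s[k].min(0))
print(todelta([[.133,-.585,.33],[.582,-.192,.33],[.582,-.192,.24]]))
E
```

```text
bottle [ 0.36980188 -0.44095255  0.29161831] [ 0.29425759 -0.54001742  0.12003651]
[[-0.0, -0.0, -0.077], [0.525, -0.284, -0.077], [0.525, -0.284, 0.013]]
```

{"name": "step_arm", "arguments": {"hand": [0.085,0.085,0.085,0.085,0.085,0.085,0.085,0.085,0.085,0.085,0.085,0.085,0.085,0.085,0.085,0.085,0.085,0.085,0.085,0.085], "delta_pos": [[0,0,-0.04],[0,0,-0.08],[0,0,-0.11],[0,0,-0.11],[0.525,-0.284,-0.11],[0.525,-0.284,-0.11],[0.525,-0.284,-0.11],[0.525,-0.284,-0.11],[0.525,-0.284,-0.11],[0.525,-0.284,-0.11],[0.525,-0.284,-0.11],[0.525,-0.284,-0.11],[0.525,-0.284,-0.11],[0.525,-0.284,-0.11],[0.525,-0.284,-0.11],[0.525,-0.284,-0.11],[0.525,-0.284,-0.11],[0.525,-0.284,-0.11],[0.525,-0.284,-0.11],[0.525,-0.284,-0.11]], "delta_rot": [[0,0,0],[0,0,0],[0,0,0],[0,0,0],[0,0,0],[0,0,0],[0,0,0],[0,0,0],[0,0,0],[0,0,0],[0,0,0],[0,0,0],[0,0,0],[0,0,0],[0,0,0],[0,0,0],[0,0,0],[0,0,0],[0,0,0],[0,0,0]]}}

```text
clock: 2.12
ee_pos: [0.5841, -0.1887, 0.3625]
tool_rot: [0.994, 0.114, -0.0, -0.0]
ft_force: [-0.9, -0.6, -0.7]
gripper_width: 0.995
grasp_force: 0.0
```

```bash
python3 - <<'E'
from m import *
o=manip.get_obs(); print(o['clock'],o['ee_pos'],o['tool_rot'],o['joint_positions'])
p=manip.snapshot('wrist'); cv2.imwrite('pics/w1.png',p['frame']); c=cloud(p)
for t,z in (('drum_axis',.104),('crank_knob',.135)):
    for d in manip.tip_of(t,p): print(t,np.round(d['point']),round(d['confidence'],2),np.round(atz(p,d['point'],z),4))
ok=(p['range_z']>0)&(np.hypot(c[...,0]-.54,c[...,1]+.16)<.13)
k=ok&(c[...,2]>.147)&(c[...,2]<.165); print('knobtop',k.sum(),c[k].mean(0))
if k.any(): print(cv2.minEnclosingCircle(c[k][:,:2].astype(np.float32)))
print(todelta([[.582,-.192,.25],[.582,-.192,.143]]))
E
```

```text
2.1167 [ 0.58409335 -0.18874455  0.36247741] [ 9.93514560e-01  1.13704066e-01 -1.26532266e-04 -4.33018097e-04] [-5.25538324e-01  2.10719809e-01  4.15569958e-01  1.77636637e+00
  5.43882995e-04  2.38815309e+00]
drum_axis [525. 318.] 0.87 [ 0.5136 -0.4402  0.104 ]
drum_axis [279. 238.] 0.82 [ 0.5419 -0.1592  0.104 ]
crank_knob [586. 316.] 0.97 [ 0.5415 -0.4766  0.135 ]
crank_knob [321. 213.] 0.86 [ 0.5833 -0.1933  0.135 ]
knobtop 477 [ 0.58380833 -0.19031312  0.15586569]
((0.5826422572135925, -0.19076459109783173), 0.011099363677203655)
[[0.0, 0.0, 0.113], [0.0, 0.0, 0.22]]
```

View pics/w1.png

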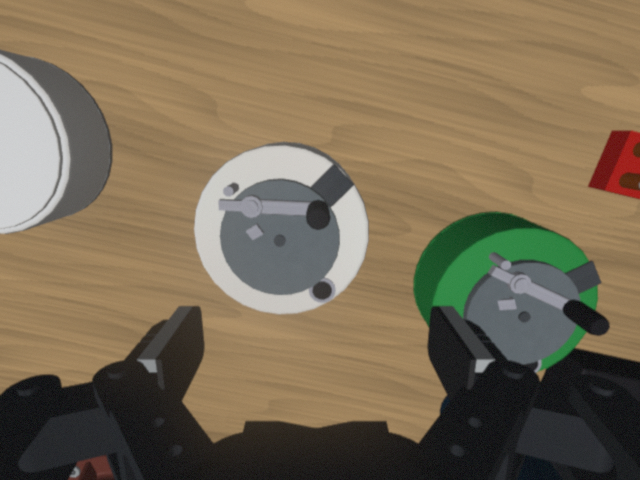

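The wrist view shows the knob at (318,214), wheel centre (279,239), pivot (251,207) and port (322,290). The gripper is right over the knob, so I go down and grip.

{"name": "step_arm", "arguments": {"hand": [0.085,0.085,0.085,0.085,0.085,0.085,0.085,0.085,0.085,0.085,0.02,0.01,0.01,0.01,0.01,0.01,0.01,0.01], "delta_pos": [[0.001,-0.001,0.04],[0.001,-0.001,0.08],[0.001,-0.001,0.12],[0.001,-0.001,0.15],[0.001,-0.001,0.175],[0.001,-0.001,0.195],[0.001,-0.001,0.21],[0.001,-0.001,0.22],[0.001,-0.001,0.22],[0.001,-0.001,0.22],[0.001,-0.001,0.22],[0.001,-0.001,0.22],[0.001,-0.001,0.22],[0.001,-0.001,0.22],[0.001,-0.001,0.22],[0.001,-0.001,0.22],[0.001,-0.001,0.22],[0.001,-0.001,0.22]], "delta_rot": [[0,0,0],[0,0,0],[0,0,0],[0,0,0],[0,0,0],[0,0,0],[0,0,0],[0,0,0],[0,0,0],[0,0,0],[0,0,0],[0,0,0],[0,0,0],[0,0,0],[0,0,0],[0,0,0],[0,0,0],[0,0,0]], "force": 30}}

```text
clock: 3.77
ee_pos: [0.5831, -0.1908, 0.1438]
tool_rot: [0.994, 0.112, 0.0, 0.0]
ft_force: [0.1, -2.8, 3.8]
gripper_width: 0.246
grasp_force: 29.3
```

```bash
cat > plan.py <<'E'
from m import *
c=np.array([.5405,-.160]); phi=np.radians(47.5); piv=c+.045*np.array([np.cos(phi),np.sin(phi)])
o=manip.get_obs(); g=o['ee_pos']; r=R.from_quat(o['tool_rot'])
E
python3 - <<'E'
from plan import *
print(o['clock'],g,o['ft_force'],o['gripper_width'],o['grasp_force'],o['joint_positions'])
d=g[:2]-piv; a0=np.arctan2(d[1],d[0]); print('r',np.hypot(*d),'a0',np.degrees(a0),'crank',a0-phi+2.356)
T=[];
for a in np.linspace(a0,phi,17)[1:]:
    T.append([*(piv+.065*np.array([np.cos(a),np.sin(a)])),g[2]])
print(todelta(T))
E
```

```text
3.7667 [ 0.58307873 -0.19079619  0.14375751] [ 0.12220074 -2.76986462  3.83252621] 0.24558985847018516 29.330495505128056 [-5.28912246e-01  1.51307020e-01 -5.05506450e-02  1.36788241e+00
 -3.79637385e-04  2.38901192e+00]
r 0.06512230244365652 a0 -79.22286738528015 crank 0.1442687265587237
[[0.009, -0.0, 0.0], [0.018, -0.002, 0.0], [0.026, -0.005, 0.0], [0.034, -0.009, 0.0], [0.042, -0.014, 0.0], [0.049, -0.02, 0.0], [0.055, -0.026, 0.0], [0.059, -0.034, -0.0], [0.063, -0.042, -0.0], [0.066, -0.051, -0.0], [0.067, -0.06, -0.0], [0.067, -0.068, -0.0], [0.066, -0.077, -0.0], [0.064, -0.086, -0.0], [0.06, -0.094, -0.0], [0.056, -0.102, -0.0]]
```

{"name": "step_arm", "arguments": {"hand": [0.01,0.01,0.01,0.01,0.01,0.01,0.01,0.01,0.01,0.01,0.01,0.01,0.01,0.01,0.01,0.01], "delta_pos": [[0.004,0,0],[0.009,0,0],[0.013,-0.001,0],[0.018,-0.002,0],[0.022,-0.0035,0],[0.026,-0.005,0],[0.03,-0.007,0],[0.034,-0.009,0],[0.038,-0.0115,0],[0.042,-0.014,0],[0.046,-0.017,0],[0.049,-0.02,0],[0.052,-0.023,0],[0.055,-0.026,0],[0.059,-0.034,0],[0.059,-0.034,0]], "delta_rot": [[0,0,0],[0,0,0],[0,0,0],[0,0,0],[0,0,0],[0,0,0],[0,0,0],[0,0,0],[0,0,0],[0,0,0],[0,0,0],[0,0,0],[0,0,0],[0,0,0],[0,0,0],[0,0,0]]}}

```text
clock: 5.1
ee_pos: [0.6342, -0.1427, 0.1438]
tool_rot: [0.994, 0.112, 0.001, -0.0]
ft_force: [5.5, -0.5, 4.1]
gripper_width: 0.245
grasp_force: 29.6
```

```bash
python3 - <<'E'
from plan import *
print(o['clock'],g,o['ft_force'],o['gripper_width'],o['grasp_force'])
d=g[:2]-piv; a0=np.arctan2(d[1],d[0]); print('r',np.hypot(*d),'a0',np.degrees(a0),'crank',a0-phi+2.356)
T=[];
for a in np.linspace(a0,phi,13)[1:]:
    T.append([*(piv+.065*np.array([np.cos(a),np.sin(a)])),g[2]])
print(todelta(T))
E
```

```text
5.1 [ 0.63415627 -0.14271013  0.14375049] [ 5.46691213 -0.49185068  4.11084903] 0.24519608025084907 29.572975075570866
r 0.06521943141053695 a0 -14.09925600621609 crank 1.2808901659126364
[[0.002, -0.005, 0.0], [0.004, -0.011, 0.0], [0.006, -0.017, 0.0], [0.006, -0.022, 0.0], [0.007, -0.028, 0.0], [0.007, -0.034, 0.0], [0.006, -0.04, 0.0], [0.005, -0.045, 0.0], [0.003, -0.051, 0.0], [0.001, -0.056, -0.0], [-0.002, -0.062, -0.0], [-0.005, -0.067, -0.0]]
```

{"name": "step_arm", "arguments": {"hand": [0.01,0.01,0.01,0.01,0.01,0.01,0.01,0.01,0.01,0.01,0.01,0.01,0.01,0.01,0.01], "delta_pos": [[0.002,-0.005,0],[0.004,-0.011,0],[0.006,-0.017,0],[0.006,-0.022,0],[0.007,-0.028,0],[0.007,-0.034,0],[0.006,-0.04,0],[0.005,-0.045,0],[0.003,-0.051,0],[0.001,-0.056,0],[-0.002,-0.062,0],[-0.005,-0.067,0],[-0.007,-0.07,0],[-0.007,-0.07,0],[-0.007,-0.07,0]], "delta_rot": [[0,0,0],[0,0,0],[0,0,0],[0,0,0],[0,0,0],[0,0,0],[0,0,0],[0,0,0],[0,0,0],[0,0,0],[0,0,0],[0,0,0],[0,0,0],[0,0,0],[0,0,0]]}}

```text
clock: 6.35
ee_pos: [0.6135, -0.0779, 0.1442]
tool_rot: [0.994, 0.112, 0.003, 0.001]
ft_force: [17.0, -5.8, -1.1]
gripper_width: 0.252
grasp_force: 29.9
```

```bash
python3 - <<'E'
from plan import *
print(o['clock'],g,o['ft_force'],o['gripper_width'],o['grasp_force'])
d=g[:2]-piv; a0=np.arctan2(d[1],d[0]); print('r',np.hypot(*d),'a0',np.degrees(a0),'crank',a0-phi+2.356)
d=g[:2]-c; print('R',np.hypot(*d),'ang',np.degrees(np.arctan2(d[1],d[0])))
p=manip.snapshot('scene'); cv2.imwrite('pics/s2.png',cv2.resize(p['frame'][160:320,220:420],None,fx=3.5,fy=3.5,interpolation=cv2.INTER_CUBIC))
E
```

```text
6.35 [ 0.61350277 -0.07792032  0.14417855] [17.03799472 -5.84318399 -1.10678062] 0.25203794982961036 29.883605382638052
r 0.06485591010635887 a0 48.93920842538452 crank 2.381118925645403
R 0.10984752893920705 ang 48.349675715718476
```

View pics/s2.png

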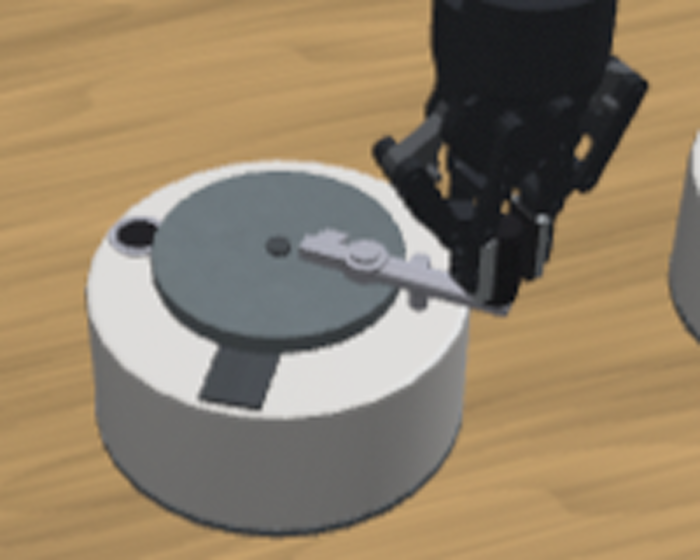

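The picture shows the crank straight out at (410,275), with the tongue risen behind its tail at (325,238) and the wheel still parked. Now I turn the wheel clockwise.

```bash
python3 - <<'E'
from plan import *
d=g[:2]-c; a0=np.arctan2(d[1],d[0])
print(todelta([[*(c+.11*np.array([np.cos(a),np.sin(a)])),.1438] for a in np.linspace(a0,a0-np.radians(60),17)[1:]]))
E
```

```text
[[0.004, 0.006, 0.0], [0.008, 0.012, 0.0], [0.011, 0.019, 0.0], [0.014, 0.025, 0.0], [0.016, 0.032, 0.001], [0.018, 0.039, 0.001], [0.019, 0.046, 0.001], [0.02, 0.053, 0.001], [0.021, 0.06, 0.001], [0.021, 0.068, 0.001], [0.02, 0.075, 0.001], [0.019, 0.082, 0.001], [0.018, 0.089, 0.001], [0.016, 0.096, 0.001], [0.013, 0.103, 0.001], [0.011, 0.109, 0.001]]
```

{"name": "step_arm", "arguments": {"hand": [0.01,0.01,0.01,0.01,0.01,0.01,0.01,0.01,0.01,0.01,0.01,0.01,0.01,0.01,0.01,0.01,0.01], "delta_pos": [[0.005,0.008,0],[0.009,0.014,0],[0.012,0.021,0],[0.015,0.027,0],[0.017,0.034,0],[0.019,0.041,0],[0.02,0.048,0],[0.021,0.055,0],[0.022,0.062,0],[0.022,0.07,0],[0.021,0.077,0],[0.02,0.084,0],[0.019,0.091,0],[0.017,0.098,0],[0.014,0.105,0],[0.012,0.111,0],[0.012,0.111,0]], "delta_rot": [[0,0,0],[0,0,0],[0,0,0],[0,0,0],[0,0,0],[0,0,0],[0,0,0],[0,0,0],[0,0,0],[0,0,0],[0,0,0],[0,0,0],[0,0,0],[0,0,0],[0,0,0],[0,0,0],[0,0,0]]}}

```text
clock: 7.82
ee_pos: [0.6482, -0.1834, 0.1439]
tool_rot: [0.994, 0.112, 0.002, 0.0]
ft_force: [7.6, -2.0, 5.1]
gripper_width: 0.245
grasp_force: 30.6
```

```bash
python3 - <<'E'
from plan import *
print(o['clock'],g,o['ft_force'],o['gripper_width'],o['grasp_force'])
d=g[:2]-c; a0=np.arctan2(d[1],d[0]); print('R',np.hypot(*d),'ang',np.degrees(a0))
print(todelta([[*(c+.11*np.array([np.cos(a),np.sin(a)])),.1438] for a in np.radians(np.arange(np.degrees(a0)-4,-60,-4))]))
p=manip.snapshot('scene'); cv2.imwrite('pics/s3.png',cv2.resize(p['frame'][160:320,180:380],None,fx=3.5,fy=3.5,interpolation=cv2.INTER_CUBIC))
E
```

```text
7.8167 [ 0.64822971 -0.18341842  0.14387488] [ 7.59914747 -1.96973758  5.08085853] 0.2450472658755591 30.596087247831747
R 0.11024569713357664 ang -12.264224535427102
[[-0.004, 0.007, 0.0], [-0.008, 0.013, 0.0], [-0.012, 0.02, 0.0], [-0.017, 0.026, 0.0], [-0.022, 0.031, 0.0], [-0.028, 0.036, 0.0], [-0.034, 0.041, -0.0], [-0.04, 0.046, -0.0], [-0.047, 0.05, -0.0], [-0.054, 0.053, -0.0], [-0.061, 0.056, -0.0]]
```

View pics/s3.png

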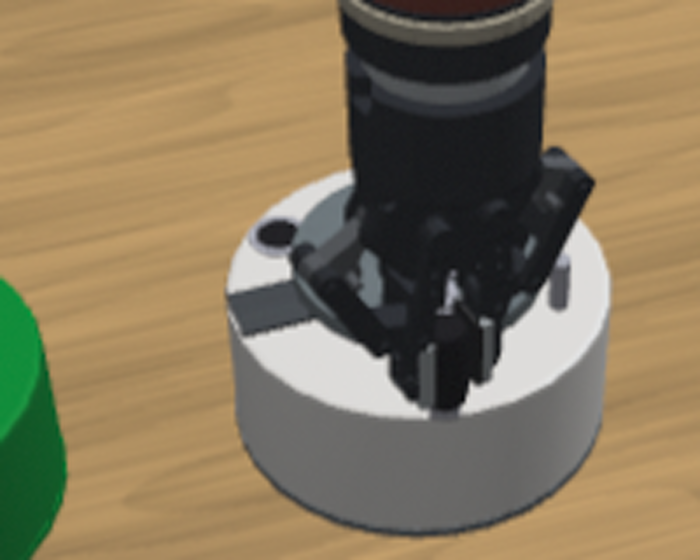

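The shutter paddle (270,305) has moved most of the way to the port (275,235), so I keep turning.

{"name": "step_arm", "arguments": {"hand": [0.01,0.01,0.01,0.01,0.01,0.01,0.01,0.01,0.01,0.01,0.01,0.01,0.01,0.01], "delta_pos": [[-0.004,0.007,0],[-0.008,0.013,0],[-0.012,0.02,0],[-0.017,0.026,0],[-0.022,0.031,0],[-0.028,0.036,0],[-0.034,0.041,0],[-0.04,0.046,0],[-0.047,0.05,0],[-0.054,0.053,0],[-0.057,0.0545,0],[-0.059,0.056,0],[-0.059,0.056,0],[-0.059,0.056,0]], "delta_rot": [[0,0,0],[0,0,0],[0,0,0],[0,0,0],[0,0,0],[0,0,0],[0,0,0],[0,0,0],[0,0,0],[0,0,0],[0,0,0],[0,0,0],[0,0,0],[0,0,0]]}}

```text
clock: 9.03
ee_pos: [0.6026, -0.2511, 0.1438]
tool_rot: [0.994, 0.112, 0.001, 0.001]
ft_force: [4.7, -4.6, 4.2]
gripper_width: 0.247
grasp_force: 30.6
```

```bash
python3 - <<'E'
from plan import *
print(o['clock'],g,o['ft_force'],o['gripper_width'],o['grasp_force'])
d=g[:2]-c; a0=np.arctan2(d[1],d[0]); print('R',np.hypot(*d),'ang',np.degrees(a0))
print(todelta([[*(c+.11*np.array([np.cos(a),np.sin(a)])),.1438] for a in a0-np.radians([2,4,6,8])]))
p=manip.snapshot('scene'); cv2.imwrite('pics/s4.png',cv2.resize(p['frame'][160:320,180:380],None,fx=3.5,fy=3.5,interpolation=cv2.INTER_CUBIC))
E
```

```text
9.0333 [ 0.60263904 -0.25107237  0.14382846] [ 4.74388358 -4.60654215  4.1858686 ] 0.24690020999942502 30.64097193419002
R 0.11025169498411774 ang -55.69412500850003
[[-0.004, 0.001, 0.0], [-0.007, 0.002, 0.0], [-0.011, 0.003, 0.0], [-0.015, 0.004, 0.0]]
```

View pics/s4.png

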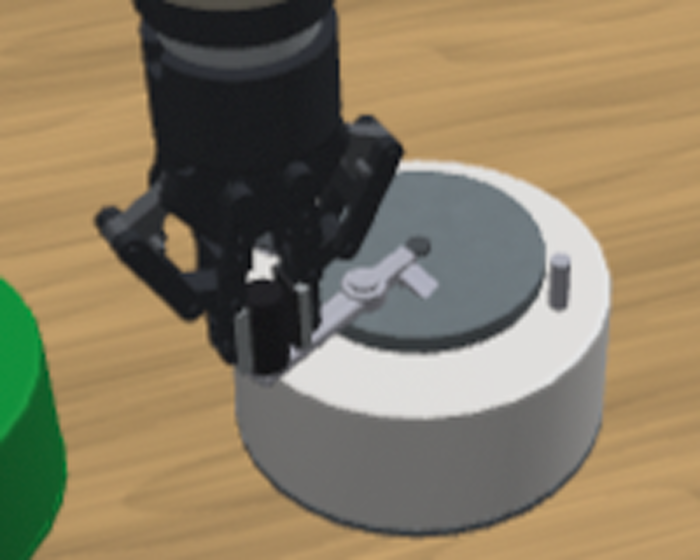

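The tongue (420,285) is up beside the crank's tail and the crank points out, but the force does not yet show a hard stop. I push on gently.

{"name": "step_arm", "arguments": {"hand": [0.01,0.01,0.01,0.01], "delta_pos": [[-0.002,0.001,0],[-0.004,0.001,0],[-0.005,0.0015,0],[-0.005,0.0015,0]], "delta_rot": [[0,0,0],[0,0,0],[0,0,0],[0,0,0]]}}

```text
clock: 9.42
ee_pos: [0.6, -0.2525, 0.144]
tool_rot: [0.994, 0.112, 0.003, -0.0]
ft_force: [15.8, 0.6, 1.7]
gripper_width: 0.244
grasp_force: 30.4
```

{"name": "step_arm", "arguments": {"hand": [0.01,0.01,0.01], "delta_pos": [[-0.002,0.0005,0],[-0.003,0.001,0],[-0.003,0.001,0]], "delta_rot": [[0,0,0],[0,0,0],[0,0,0]]}}

```text
clock: 9.67
ee_pos: [0.5984, -0.2533, 0.1441]
tool_rot: [0.994, 0.113, 0.005, -0.001]
ft_force: [21.8, 3.3, -0.6]
gripper_width: 0.245
grasp_force: 30.2
```

At the stop: 22 N and hardly any further motion. I back off to ease the force, open the fingers and rise.

{"name": "step_arm", "arguments": {"hand": [0.01,0.01,0.05,0.085,0.085,0.085,0.085,0.085,0.085,0.085,0.085,0.085,0.085,0.085,0.085,0.085], "delta_pos": [[0.002,0,0],[0.004,-0.001,0],[0.004,-0.001,0],[0.004,-0.001,0],[0.004,-0.001,0],[0.004,-0.001,0],[0.004,-0.001,0],[0.004,-0.001,0],[0.004,-0.001,-0.01],[0.004,-0.001,-0.03],[0.004,-0.001,-0.06],[0.004,-0.001,-0.1],[0.004,-0.001,-0.14],[0.004,-0.001,-0.18],[0.004,-0.001,-0.21],[0.004,-0.001,-0.21]], "delta_rot": [[0,0,0],[0,0,0],[0,0,0],[0,0,0],[0,0,0],[0,0,0],[0,0,0],[0,0,0],[0,0,0],[0,0,0],[0,0,0],[0,0,0],[0,0,0],[0,0,0],[0,0,0],[0,0,0]]}}

```text
clock: 11.0
ee_pos: [0.5989, -0.2538, 0.3622]
tool_rot: [0.994, 0.112, 0.004, 0.004]
ft_force: [1.2, -0.1, 0.7]
gripper_width: 0.999
grasp_force: 0.0
```

```bash
python3 - <<'E'
from plan import *
print(o['clock'],g,o['ft_force'],o['gripper_width'])
p=manip.snapshot('wrist'); cl=cloud(p); ok=(p['range_z']>0)&(np.hypot(cl[...,0]-.54,cl[...,1]+.16)<.15)
k=ok&(cl[...,2]>.147)&(cl[...,2]<.165); kc=np.array(cv2.minEnclosingCircle(cl[k][:,:2].astype(np.float32))[0]); d=kc-c
print('knob',kc,'R',np.hypot(*d),np.degrees(np.arctan2(d[1],d[0])))
cv2.imwrite('pics/w5.png',p['frame'])
E
```

```text
11.0 [ 0.5989024  -0.25379148  0.36219875] [ 1.18318717 -0.12919419  0.67790687] 0.9988652998032996
knob [ 0.60296571 -0.25066602] R 0.1101012844787784 -55.43451958744093
```

View pics/w5.png

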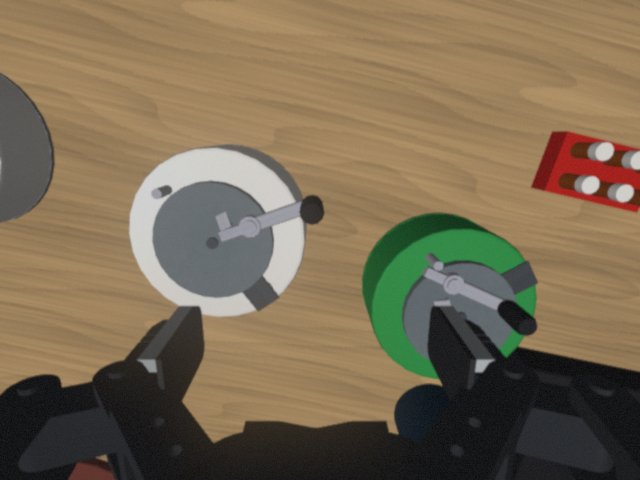

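The picture shows the shutter (261,292) over the port, with the crank out (pivot (250,227), knob (312,209)). I check the wheel angle in numbers.

```bash
python3 - <<'E'
from plan import *
p=manip.snapshot('wrist'); F=p['frame'].astype(int).sum(2); cl=cloud(p)
rr=np.hypot(cl[...,0]-c[0],cl[...,1]-c[1]); m=(rr>.068)&(rr<.09)&(cl[...,2]>.07)&(cl[...,2]<.104)&(F<300)&(cl[...,0]<.54)
q=cl[m][:,:2]-c; print('paddle',m.sum(),np.degrees(np.arctan2(*q.mean(0)[::-1]))%360, 'port',np.degrees(phi)+180)
for uv,z in (((250,227),.112),((213,242),.104),((162,192),.114)):
    w=atz(p,uv,z); d=w[:2]-c; print(uv,np.round(w,4),np.hypot(*d),np.degrees(np.arctan2(d[1],d[0])))
E
```

```text
paddle 478 228.73862306009707 port 227.5
(250, 227) [ 0.5669 -0.1958  0.112 ] 0.04449170340246037 -53.65135194492686
(213, 242) [ 0.5409 -0.161   0.104 ] 0.001036393338300803 -69.12581920466816
(162, 192) [ 0.5828 -0.108   0.114 ] 0.06698449470043061 50.876113157194226
```

```bash
python3 -c "
from rig import manip
print(manip.finish_job())"
```

```text
the job is handed in; nothing more can be done
None
```

I swung the crank out to its stop, where it latched, then turned the wheel clockwise to its stop so the shutter covers the port. I let go of the knob and handed the job in at about 11 s.

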